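# Pack the muddler away and seat the pinned lid

### The job

Pack the muddler away: lay it lengthwise over the clips in the open wooden case and press it down until it is fully home between the sprung rollers. Then take the case's lid from the sloped drying stand and seat it on the case's two dowel pins, the right way round, so that it lies flush on the rim all round. Leave the other things on the worktop standing where they are.

Things in the scene. Friction and masses are not known exactly. Their poses are not given: they have to be found in the camera images.
- muddler_mid (a point): Middle of the loose turned-wood muddler (a bar pestle), which lies on its side on the worktop: 187 mm long along its y axis, 25 mm thick at both ends and about 19 mm here at the middle, which is half-way along and on its axis, 12.5 mm above what it lies on. 80 g. Either end may go to either end of the case.
- case: Open dark wooden case, fixed on rubber feet: 140 mm (x) by 248 mm (y) by 53 mm high, z up, origin on the worktop under its middle. Inside, 124 by 200 mm, well floor 9.5 mm up. Grey felt cradles for the muddler fill y = 60 to 100 mm at either end, leaving a free well 120 mm long between them for the fingers; a spoon lies at x = +40 mm, lower than the muddler.
- muddler_home (a point): Where the muddler's middle must lie in the case: x = -12 mm, y = 0, 33.5 mm above the worktop; y along the channel. In each cradle, 74 mm along y, two sprung steel rollers stand 19 mm apart and give way sideways: a muddler just laid down rests on them about 13 mm too high; pressing it straight down with about 10 N in all snaps it home, where it stays. Lengthwise play 6 mm each way.
- pin_a (a point): Foot of dowel pin A on the case's rim, 53 mm above the worktop: middle of the +y end wall, at 0 mm x and +112 mm y from the case's middle. Both pins are steel, 12 mm thick, 17 mm tall, straight for 8 mm and then tapering to a 4 mm tip. Axes as the case.
- pin_b (a point): Foot of dowel pin B on the case's rim, on the -y end wall, off toward the front: at -35 mm x and -112 mm y from the case's middle. Axes as the case.
- lid_handle (a point): Grip point on the middle of the lid's handle, 34 mm above the lid's underside. Lid: dark wooden board 140 mm (x) by 248 mm (y) by 14 mm, about 0.3 kg, z out of its top. The handle is a solid bar 16 mm wide (x), 100 mm long (y), 32 mm tall on the middle of the top: grip it across its width, along the lid's normal. At first the lid lies on the stand sloping 30 degrees, face to the robot, lower edge (-x) on the lip.
- hole_a (a point): Centre of hole A at the lid's underside: 0 mm x, +112 mm y from the lid's middle. Both holes go through and are 14 mm wide; this one belongs over pin A.
- hole_b (a point): Centre of hole B at the lid's underside: -35 mm x, -112 mm y from the lid's middle. It belongs over pin B; the lid fits only this way round.
- rack: The light wooden drying stand (fixed): about 150 mm (x) by 236 mm (y), about 100 mm high at the back (+x), two rails sloping 30 degrees down to the front (-x), with a lip at the front that stands 10 mm above the rails. Origin at the worktop under its middle.
- jigger: Bystander: steel double jigger, 43 mm wide, 70 mm tall, standing; origin under its foot.
- lemon: Bystander: lemon, 71 x 53 x 51 mm; origin at its underside.
- matchbox: Bystander: red match box, 36 x 53 x 15 mm, lying; origin at its underside.
- cork: Bystander: wine cork, 23 mm wide, 44 mm tall, standing; origin at its foot.

How it is judged:
By the outcome, as a careful person would: the job done as asked, in the order asked, and still so for the second after the job is handed in, with the robot touching nothing.
It also fails if it takes over 61 s, if anything falls off the work surface, if the arm or the gripper's body presses on something with over 40 N, if the wrist force passes 120 N, or if a joint passes its speed limit or range.

### The arm

A 6-joint arm with a two-finger parallel gripper is mounted at the origin on a cart in front of the work surface, level with it; the furniture and walls round the work are solid. World frame = base frame: x ahead of the robot, y to its left, z up, the work surface at z = 0. Lengths are in m, angles in rad, forces in N, time in s.
With the tool pointing down it reaches from about 0.25 to 0.775 m from the base axis. Payload 4 kg.
Tool frame: the origin (TCP) lies between the finger pads; the fingertips stand 25 mm ahead of it and the grasp point (between the pads) lies 6 mm ahead of it (robot.tip_reach is the distance from the TCP to the fingertips, in m); z points along the fingers, y is the line along which they close (so a half turn about z gives the same grasp; the last joint's range is limited). The gripper opens to 94 mm and grips with 3 to 60 N. Pads are 16 mm wide; open, the fingers measure 119 mm over their backs; the gripper's body (75 mm by 177 mm) begins 78 mm behind the grasp point.
Start: joints at [1.2, 0.087, 1.371, -0, 1.684, -0.103], TCP at [0.146, 0.53, 0.231] pointing down, gripper open.
Joint ranges: [-3.1, 3.1], [-0.76, 2.03], [0.27, 2.55], [-1.08, 4.22], [0.17, 2.65], [-2.57, 2.57]. Speed limits (rad/s): [2.79, 2.79, 3.14, 3.14, 3.14, 3.14].

### API

Orientations are given as [roll, pitch, yaw] about the fixed x, y, z axes, in that order (R = Rz(yaw) Ry(pitch) Rx(roll)).
In Python, from bench import sensors, snapshot, camera_info, ticket, robot gives the robot as it stands.
- The arm moves only by the tool arm_command, never from a script. Its argument "plan" is a list of rows, each an object with "grip": the closure, from -1 (fully open) to 1 (shut); "slide": the shift along the tool's x, y, z normalised to -1 to 1, where 1 is 500 mm, a list of three; "spin": the turn about the tool's z normalised to -1 to 1, where 1 is 5 degrees. A call has 1 to 10 rows; each row shifts and turns the commanded pose from where the row before left it, along the tool's axes as they then stand; what a row does not reach is not made up. A row lasts 1/8 s, in which the tool goes at most 62.5 mm and 10.7 degrees, less where a joint would pass 70% of its speed; a pose out of reach is approached as far as the arm can. A call with a number of a shift or a turn outside -1 to 1 is refused whole. A call with a gripper value outside its range is refused whole. The fingers move at their own pace and stop on an object; the grip force is fixed at half the most. Time passes only in rows, so rows that do not move let the fingers close. It gives the time, the measured TCP pose, the force, the opening and the grip force at its end, in the units of the state.
- sensors.get_obs(): the state, without advancing time (a new reading comes with each control period).
- snapshot(name): name is "scene" or "top"; returns the picture (400x640x3 uint8, red, green, blue); there is no depth.
- camera_info(name): a dict with "fx", "fy", "cx", "cy" (pixels), "position" and "rotation" of the camera in the world. Camera axes: x right, y up, looking along -z (the intrinsics and any distortion apply to the point x, -y, -z); pixel columns grow to the right and rows downward; lengths in m; the calibration is good to about 2 mm. A picture is of the moment at which its call begins. camera_info takes no time and is no camera call.
- ticket.close_job(): hands the job in; it is judged then, once.
The state is a dict: "time": time; "joint_positions": joint angles; "qvel": joint speeds; "joint_torque": joint torques, N m; "tool_pos": TCP position; "ee_rot": TCP orientation; "wrist_force": force on the tool from outside, world axes, zero at the start; "wrist_torque": the same for the moment, N m; "width": finger opening in m; "finger_force": force on a finger pad.
Only numpy, scipy, OpenCV 4.12 (cv2) and the standard library are available. Lean on these libraries where they do the work, as an engineer would, in place of code of your own. Each camera call takes 0.05 s, during which the arm holds its last target. There are 200 camera calls.

## Working session

There is one attempt and no reset: what is moved stays moved. The work goes in short steps, Python scripts to look and compute and a tool call to move; the robot and the scene stay as the last step left them, time stands still between calls to the robot, and variables do not carry over. Pictures are saved under pics/ and viewed, at most 12 in all, crops included, and the job is handed in when it is done.

Besides the shell and the picture viewer there is one more tool, called after ">>>" by a JSON object that holds its "api" and its "payload", one argument or row to a line. arm_command: Moves the arm, as the interface text tells. Scaled input: -1 to 1 covers 500 mm each way for a shift and 5 degrees each way for a turn. Its arguments: {"type":"object","properties":{"plan":{"type":"array","items":{"type":"object","properties":{"grip":{"type":"number"},"slide":{"type":"array","items":{"type":"number"}},"spin":{"type":"number"}}}}},"required":["plan"]}

```bash
ls; mkdir -p pics; python3 - <<'E'
from bench import sensors, snapshot, camera_info, robot
import cv2
for n in("scene","top"):
    im=snapshot(n); cv2.imwrite(f"pics/{n}0.png",im[:,:,::-1]); print(n,camera_info(n))
o=sensors.get_obs(); print(o)
print([a for a in dir(robot) if a[0]!='_'])
E
```

```text
pics
scene {'fx': 514.4894275845077, 'fy': 514.4894275845077, 'cx': 318.900481358306, 'cy': 198.51327348471523, 'position': array([-0.02072036, -1.11206705,  0.72139465]), 'rotation': array([ 1.10411222,  0.0105687 , -0.46550272])}
top {'fx': 417.94900437089086, 'fy': 417.94900437089086, 'cx': 315.885189231323, 'cy': 198.66620505370378, 'position': array([0.41519747, 0.05233707, 1.38825502]), 'rotation': array([ 0.1279291 ,  0.006365  , -1.58307765])}
{'time': 0.1, 'joint_positions': array([ 1.19988435e+00,  8.79010070e-02,  1.37206494e+00,  4.04683180e-05,
        1.68362250e+00, -1.03094396e-01]), 'qvel': array([ 0.00065323, -0.00162739, -0.00319856, -0.00137676,  0.00061468,
       -0.00068787]), 'joint_torque': array([ 2.12256004e-03, -3.41250944e+01, -3.03302336e+01,  7.20359688e-02,
        3.03467258e-02, -9.01998783e-05]), 'tool_pos': array([0.14537425, 0.52998551, 0.22942967]), 'ee_rot': array([-3.13961160e+00, -2.45397229e-04,  2.87377934e+00]), 'wrist_force': array([-0.08523074,  0.36390527,  0.28881106]), 'wrist_torque': array([ 0.04901052, -0.04428393, -0.01157783]), 'finger_force': 0.0, 'width': 0.09429392085541191}
['IKError', 'tip_reach']
```

View pics/top0.png

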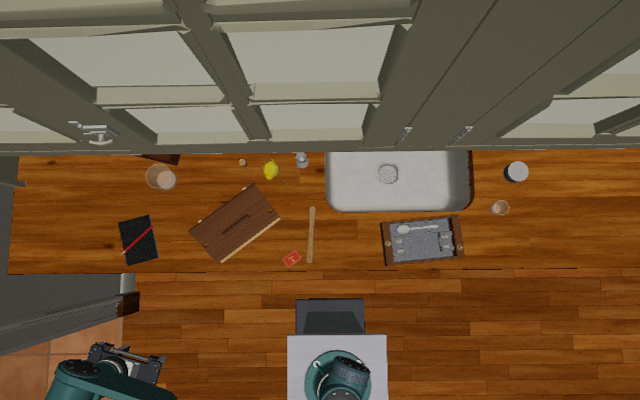

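View pics/scene0.png

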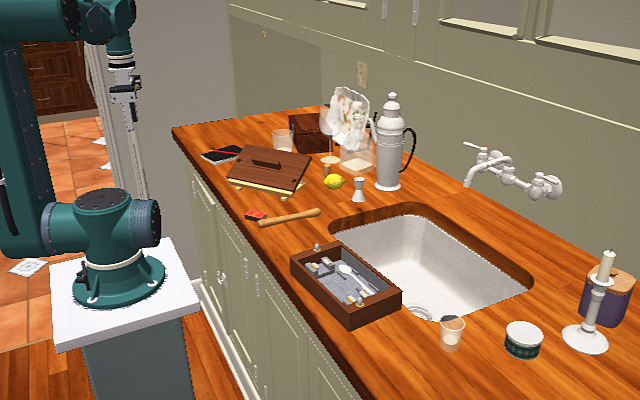

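The top view shows the lid on its stand around (235,224), the muddler around (311,234), the case around (422,241), the matchbox (291,258), the lemon (271,170) and the jigger (302,160). I'll zoom in on these.

```bash
python3 - <<'E'
import cv2,numpy as np
im=cv2.imread("pics/top0.png")
def crop(u0,v0,u1,v1,s):
    c=cv2.resize(im[v0:v1,u0:u1],None,fx=s,fy=s,interpolation=cv2.INTER_CUBIC)
    for u in range(u0-u0%10+10,u1,10):
        cv2.line(c,(int((u-u0+.5)*s),0),(int((u-u0+.5)*s),8),(255,255,255),1); cv2.putText(c,str(u),(int((u-u0+.5)*s)-10,18),0,.33,(255,255,255))
    for v in range(v0-v0%10+10,v1,10):
        cv2.line(c,(0,int((v-v0+.5)*s)),(8,int((v-v0+.5)*s)),(255,255,255),1); cv2.putText(c,str(v),(10,int((v-v0+.5)*s)),0,.33,(255,255,255))
    return c
cv2.imwrite("pics/c1.png",crop(182,152,326,272,5)[:600,:800])
cv2.imwrite("pics/c2.png",crop(370,205,480,275,7))
E
```

```text
(no output)
```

View pics/c1.png

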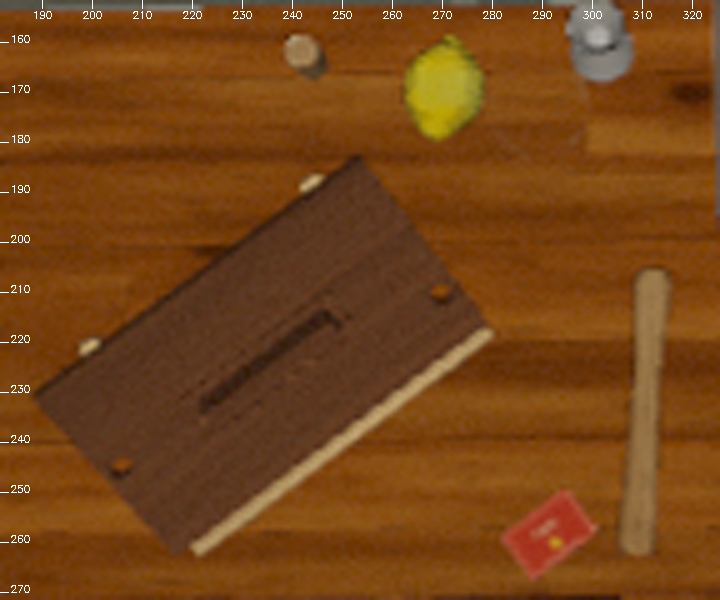

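View pics/c2.png

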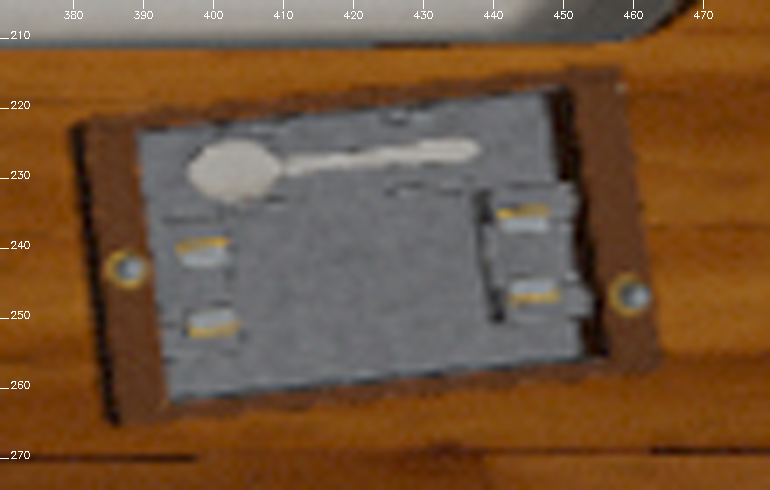

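The lid's holes are at top-view pixels A(205.5,245) / B(269.5,210.5) or the reverse, and the handle top runs from (222,233) to (247,215). The case pins are at (388,243) and (460,247), and the muddler ends are at (311.5,206) and (308.5,262). Next I'll zoom the scene view.

```bash
python3 - <<'E'
import cv2,numpy as np
im=cv2.imread("pics/scene0.png")
def crop(u0,v0,u1,v1,s):
    c=cv2.resize(im[v0:v1,u0:u1],None,fx=s,fy=s,interpolation=cv2.INTER_CUBIC)
    for u in range(u0-u0%10+10,u1,10):
        cv2.line(c,(int((u-u0+.5)*s),0),(int((u-u0+.5)*s),8),(255,255,255),1); cv2.putText(c,str(u),(int((u-u0+.5)*s)-10,18),0,.33,(255,255,255))
    for v in range(v0-v0%10+10,v1,10):
        cv2.line(c,(0,int((v-v0+.5)*s)),(8,int((v-v0+.5)*s)),(255,255,255),1); cv2.putText(c,str(v),(10,int((v-v0+.5)*s)),0,.33,(255,255,255))
    return c
cv2.imwrite("pics/c3.png",crop(218,138,328,232,6.5))
cv2.imwrite("pics/c4.png",crop(285,236,407,332,6.2))
E
```

```text
(no output)
```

View pics/c3.png

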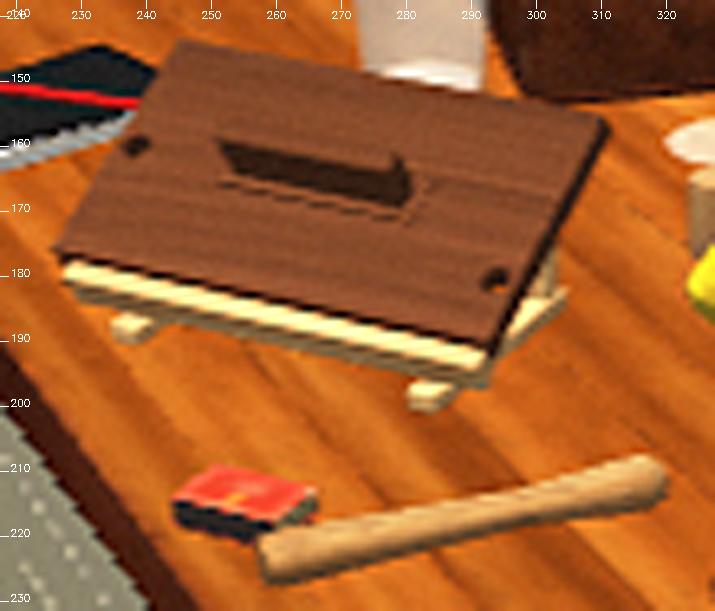

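View pics/c4.png

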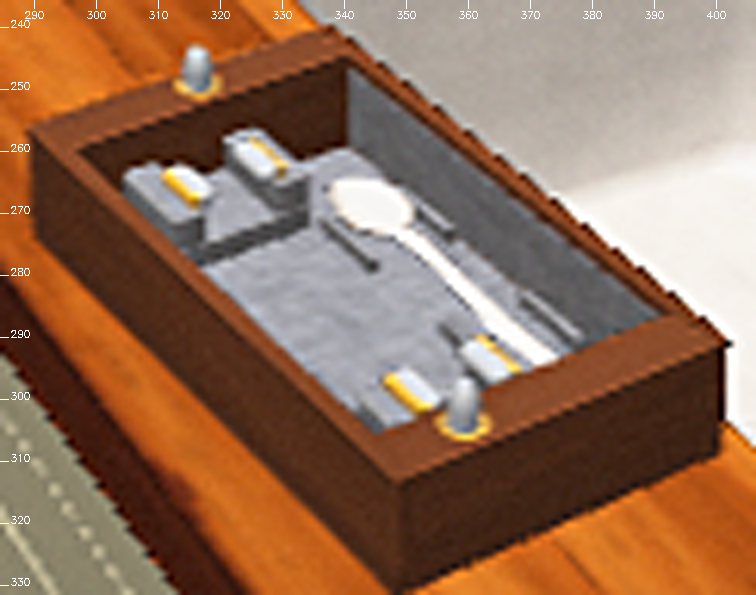

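```bash
cat > h.py <<'E'
import numpy as np
from scipy.spatial.transform import Rotation as R
from scipy.optimize import least_squares
from bench import camera_info
C={n:camera_info(n) for n in("scene","top")}
def proj(n,P):
    c=C[n]; p=(np.atleast_2d(P)-c["position"])@R.from_euler("xyz",c["rotation"]).as_matrix()
    return np.c_[c["cx"]+c["fx"]*p[:,0]/-p[:,2], c["cy"]+c["fy"]*p[:,1]/p[:,2]]
def pose(p): # x y z yaw pitch
    return R.from_euler("xyz",[0,p[4],p[3]]).as_matrix(),np.array(p[:3])
def fit(obs,full,p0):  # obs: (cam,local pt,pix)
    def res(p):
        M,t=pose(full(p)); return np.concatenate([(proj(n,M@np.array(l)+t)-px)[0] for n,l,px in obs])
    s=least_squares(res,p0,loss="soft_l1"); return s.x,res(s.x).reshape(-1,2)
E
python3 - <<'E'
from h import *
c=[("scene",(0,.112,.070),(316,243.6)),("scene",(0,.112,.053),(316.2,249.3)),("scene",(-.035,-.112,.07),(359.3,297.3)),("scene",(-.035,-.112,.053),(359.3,304)),
("scene",(-.07,-.124,.053),(349,313)),("scene",(-.07,.124,.053),(290,257)),("scene",(.07,.124,.053),(339,241)),("scene",(.07,-.124,.053),(402,291)),
("top",(0,.112,.053),(387.7,243)),("top",(-.035,-.112,.053),(459.2,247)),("top",(.07,.124,.053),(383,222)),("top",(-.07,.124,.053),(387.7,262.5)),("top",(.07,-.124,.053),(458,214.5)),("top",(-.07,-.124,.053),(463.5,256))]
for sub in (c,c[:8],c[8:]):
    x,r=fit(sub,lambda p:[p[0],p[1],0,p[2],0],[.4,-.25,.1]); print("case",x.round(4)); print(r.round(1).tolist())
l=[("scene",(.07,.124,.014),(245,144)),("scene",(.07,-.124,.014),(310.5,156.8)),("scene",(-.07,-.124,.014),(292.7,190.3)),("scene",(-.07,.124,.014),(226.5,176)),("scene",(0,.112,.014),(238,160)),("scene",(-.035,-.112,.014),(293.5,180.3)),
("top",(.07,.124,.014),(189,230.5)),("top",(-.07,.124,.014),(217,261.5)),("top",(-.07,-.124,.014),(279.5,217)),("top",(.07,-.124,.014),(253.2,183.5)),("top",(0,.112,.014),(205.7,245.2)),("top",(-.035,-.112,.014),(269.5,210.5))]
for sub in (l,l[:6],l[6:]):
    x,r=fit(sub,lambda p:[p[0],p[1],p[2],p[3],-np.pi/6],[.45,.3,.06,.6]); print("lid",x.round(4)); print(r.round(1).tolist())
m=[("scene",(0,-.0935,0),(258.7,222)),("scene",(0,.0935,0),(318.5,212)),("top",(0,.0935,0),(308.6,262)),("top",(0,-.0935,0),(311.7,206))]
for s in (1,-1):
    mm=[(n,(0,(1 if (i in(1,3)) else -1)*.0935*s,0),px) for i,(n,_,px) in enumerate(m)]
    x,r=fit(mm,lambda p:[p[0],p[1],.0125,p[2],0],[.42,.07,-1.57*1]); print("mud",x.round(4),r.round(1).tolist())
E
```

```text
case [ 0.4511 -0.2781  0.0855]
[[1.0, 0.1], [0.9, 0.4], [0.4, 0.4], [0.2, 0.4], [-0.3, 0.5], [-0.8, -1.0], [-0.4, -1.6], [1.1, -0.3], [-0.3, 0.2], [-0.1, 0.3], [-1.9, -0.3], [-1.4, 3.3], [0.1, -0.4], [0.9, 2.1]]
case [ 0.4506 -0.2776  0.0872]
[[0.7, 0.1], [0.6, 0.4], [0.2, 0.3], [-0.0, 0.3], [-0.5, 0.5], [-1.1, -1.0], [-0.8, -1.6], [0.8, -0.5]]
case [ 0.4527 -0.2794  0.0869]
[[0.1, -0.3], [0.2, -0.3], [-1.6, -0.8], [-1.0, 2.8], [0.5, -1.0], [1.3, 1.5]]
lid [0.5128 0.3185 0.0655 0.6314]
[[0.8, -0.4], [0.7, -1.1], [0.2, 0.5], [-0.5, 0.1], [1.1, 0.2], [0.7, 0.7], [-1.1, 1.2], [-0.7, 1.8], [-0.5, -0.3], [0.6, -0.0], [-0.1, 0.3], [0.4, 0.4]]
lid [0.5178 0.3368 0.0578 0.6442]
[[0.2, -0.0], [-0.3, -1.2], [-0.2, -0.0], [-0.5, 0.2], [0.8, 0.4], [0.2, 0.3]]
lid [0.5158 0.3215 0.0468 0.6276]
[[-0.2, 0.4], [-0.3, 0.6], [-0.8, -0.6], [0.7, 0.1], [0.4, -0.7], [0.2, 0.1]]
mud [ 0.4761  0.0798 -1.6411] [[-0.6, 2.1], [1.3, -0.7], [-0.4, 0.6], [-0.1, -0.4]]
mud [ 0.6459  0.0773 -1.5147] [[109.3, -24.2], [-3.7, 0.8], [-0.3, -106.6], [0.3, 4.6]]
```

>>> {"api": "arm_command", "payload": {
  "plan": [
    {"spin":-0.75,"grip":-1,"slide":[0,0,0]},
    {"spin":-0.75,"grip":-0.3,"slide":[0,0,0]},
    {"spin":-0.76,"grip":-0.3,"slide":[0,0,0]}
  ]
}}

```text
time: 0.48
tool_pos: [0.1454, 0.5301, 0.2298]
ee_rot: [-3.14, -0.0, 3.073]
wrist_force: [-0.2, -0.7, 0.2]
width: 0.0777
finger_force: 0.0
```

>>> {"api": "arm_command", "payload": {
  "plan": [
    {"grip":-0.3,"slide":[-0.0723,-0.0852,0]},
    {"grip":-0.3,"slide":[-0.0723,-0.0852,0]},
    {"grip":-0.3,"slide":[-0.0723,-0.0852,0]},
    {"grip":-0.3,"slide":[-0.0723,-0.0852,0]},
    {"grip":-0.3,"slide":[-0.0723,-0.0852,0]},
    {"grip":-0.3,"slide":[-0.0723,-0.0852,0]},
    {"grip":-0.3,"slide":[-0.0723,-0.0852,0]},
    {"grip":-0.3,"slide":[-0.0723,-0.0852,0]},
    {"grip":-0.3,"slide":[-0.0723,-0.0852,0]},
    {"grip":-0.3,"slide":[-0.0723,-0.0852,0]}
  ]
}}

```text
invalid input at $.plan[0]: expected keys grip, slide, spin
```

```bash
cat >> h.py <<'E'
def state():
    from bench import sensors
    o=sensors.get_obs(); print("t",round(o["time"],2),"tcp",o["tool_pos"].round(4),"rpy",o["ee_rot"].round(4),"F",o["wrist_force"].round(1),"w",round(o["width"],4),"gf",round(o["finger_force"],1)); return o
def goto(xyz,yaw=None):
    "needed move: spin first (units), then slide (units) in axes after the spin"
    o=state(); y0=o["ee_rot"][2]; s=0
    if yaw is not None:
        d=(yaw-y0+np.pi)%(2*np.pi)-np.pi; s=-np.degrees(d)/5
    e=o["ee_rot"].copy()
    if yaw is not None: e[2]=yaw
    v=R.from_euler("xyz",e).as_matrix().T@(np.array(xyz)-o["tool_pos"])/.5
    print("spin",round(s,3),"slide",v.round(4),"rows",round(np.linalg.norm(v)/.115,1))
E
python3 - <<'E'
from h import *
from bench import snapshot
import cv2
goto([.476,.0798,.028],np.pi-.07)
for n in("scene","top"): cv2.imwrite(f"pics/{n}1.png",snapshot(n)[:,:,::-1])
a=cv2.imread("pics/top1.png")[180:290,250:380]; b=cv2.imread("pics/scene1.png")[120:240,220:360]
a=cv2.resize(a,(650,550),interpolation=2)
b=cv2.resize(b,(640,550),interpolation=2)
cv2.imwrite("pics/c5.png",cv2.resize(np.hstack([a,b]),(800,341)))
E
```

```text
t 0.47 tcp [0.1454 0.5301 0.2298] rpy [-3.1404e+00 -4.0000e-04  3.0732e+00] F [-0.2 -0.7  0.2] w 0.0777 gf 0.0
spin 0.018 slide [-0.7226 -0.8517  0.4043] rows 10.3
```

View pics/c5.png

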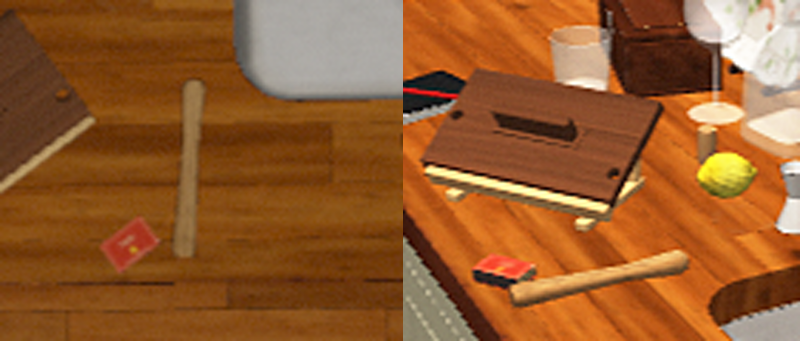

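The arm did not move because every row needs all three keys, so the picture shows the scene unchanged. I'll resend the move with spin included.

>>> {"api": "arm_command", "payload": {
  "plan": [
    {"grip":-0.3,"spin":0,"slide":[-0.0723,-0.0852,0]},
    {"grip":-0.3,"spin":0,"slide":[-0.0723,-0.0852,0]},
    {"grip":-0.3,"spin":0,"slide":[-0.0723,-0.0852,0]},
    {"grip":-0.3,"spin":0,"slide":[-0.0723,-0.0852,0]},
    {"grip":-0.3,"spin":0,"slide":[-0.0723,-0.0852,0]},
    {"grip":-0.3,"spin":0,"slide":[-0.0723,-0.0852,0]},
    {"grip":-0.3,"spin":0,"slide":[-0.0723,-0.0852,0]},
    {"grip":-0.3,"spin":0,"slide":[-0.0723,-0.0852,0]},
    {"grip":-0.3,"spin":0,"slide":[-0.0723,-0.0852,0]},
    {"grip":-0.3,"spin":0,"slide":[-0.0723,-0.0852,0]}
  ]
}}

```text
time: 1.82
tool_pos: [0.4768, 0.0783, 0.2304]
ee_rot: [3.141, 0.0, 3.069]
wrist_force: [0.8, 0.8, -0.2]
width: 0.0612
finger_force: 0.0
```

>>> {"api": "arm_command", "payload": {
  "plan": [
    {"grip":-0.3,"spin":0,"slide":[0,0,0.1]},
    {"grip":-0.3,"spin":0,"slide":[0,0,0.1]},
    {"grip":-0.3,"spin":0,"slide":[0,0,0.07]},
    {"grip":-0.3,"spin":0,"slide":[0,0,0]}
  ]
}}

```text
time: 2.33
tool_pos: [0.4734, 0.0798, 0.0921]
ee_rot: [-3.141, -0.008, 3.07]
wrist_force: [0.9, -0.1, 0.9]
width: 0.0613
finger_force: 0.0
```

```bash
python3 - <<'E'
from h import *
from bench import snapshot
import cv2
goto([.476,.0798,.029],np.pi-.07)
for n in("scene","top"): cv2.imwrite(f"pics/{n}2.png",snapshot(n)[:,:,::-1])
print(proj("scene",[.476,.0798,.075]),proj("top",[.476,.0798,.075]))
a=cv2.imread("pics/top2.png")[190:280,260:360]; b=cv2.imread("pics/scene2.png")[150:240,240:340]
cv2.imwrite("pics/c6.png",np.hstack([cv2.resize(x,(400,360),interpolation=2) for x in(a,b)]))
E
```

```text
t 2.33 tcp [0.4734 0.0798 0.0921] rpy [-3.1407 -0.0079  3.0699] F [ 0.9 -0.1  0.9] w 0.0613 gf 0.0
spin -0.02 slide [-0.0062  0.0006  0.1261] rows 1.1
[[288.81615109 198.00953808]] [[309.55460021 232.98480918]]
```

View pics/c6.png

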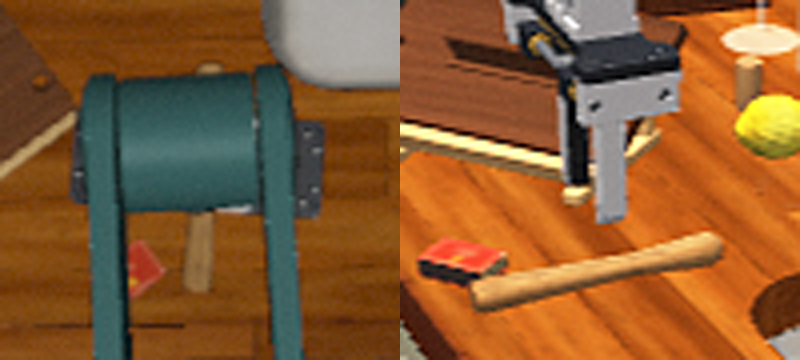

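The hand is straddling the muddler, with its finger at scene pixel (292,200) above the bar. I'll descend and grip.

>>> {"api": "arm_command", "payload": {
  "plan": [
    {"grip":-0.3,"spin":0,"slide":[-0.006,0,0.07]},
    {"grip":-0.3,"spin":0,"slide":[0,0,0.056]},
    {"grip":-0.3,"spin":0,"slide":[0,0,0]},
    {"grip":1,"spin":0,"slide":[0,0,0]},
    {"grip":1,"spin":0,"slide":[0,0,0]},
    {"grip":1,"spin":0,"slide":[0,0,0]},
    {"grip":1,"spin":0,"slide":[0,0,0]}
  ]
}}

```text
time: 3.3
tool_pos: [0.4794, 0.0798, 0.033]
ee_rot: [3.141, 0.001, 3.071]
wrist_force: [-0.2, 0.7, 0.3]
width: 0.0244
finger_force: 0.0
```

>>> {"api": "arm_command", "payload": {
  "plan": [
    {"grip":1,"spin":0,"slide":[0,0,0]},
    {"grip":1,"spin":0,"slide":[0,0,0]}
  ]
}}

```text
time: 3.55
tool_pos: [0.4792, 0.0798, 0.0327]
ee_rot: [3.141, 0.0, 3.071]
wrist_force: [-0.6, -0.5, 1.6]
width: 0.017
finger_force: 30.0
```

```bash
python3 - <<'E'
from h import *
goto([.476,.0798,.029])
E
```

```text
t 3.55 tcp [0.4792 0.0798 0.0327] rpy [3.1415e+00 3.0000e-04 3.0711e+00] F [-0.6 -0.5  1.6] w 0.017 gf 30.0
spin 0 slide [ 0.0065 -0.0005  0.0074] rows 0.1
```

>>> {"api": "arm_command", "payload": {
  "plan": [
    {"grip":1,"spin":0,"slide":[0,0,-0.06]},
    {"grip":1,"spin":0,"slide":[0,0,-0.1]},
    {"grip":1,"spin":0,"slide":[0,0,-0.1]}
  ]
}}

```text
time: 3.92
tool_pos: [0.4785, 0.0797, 0.163]
ee_rot: [-3.141, -0.002, 3.071]
wrist_force: [1.8, 0.3, -0.0]
width: 0.017
finger_force: 30.0
```

```bash
python3 - <<'E'
from h import *
c=[("scene",(0,.112,.070),(316,243.6)),("scene",(0,.112,.053),(316.2,249.3)),("scene",(-.035,-.112,.07),(359.3,297.3)),("scene",(-.035,-.112,.053),(359.3,304)),
("top",(0,.112,.053),(387.7,243)),("top",(-.035,-.112,.053),(459.2,247))]
c+=[c[4],c[5]]
x,r=fit(c,lambda p:[p[0],p[1],0,p[2],0],[.4,-.25,.1]); print("case",x.round(4)); print(r.round(1).tolist())
yw=x[2]; M=R.from_euler("z",yw).as_matrix(); h=np.array([x[0],x[1],0])+M@[-.012,-.003,0]
print("home tcp",h.round(4)); goto([h[0],h[1],.16],yw+np.pi/2)
E
```

```text
case [ 0.4507 -0.2774  0.0906]
[[0.6, 0.1], [0.4, 0.4], [0.4, 0.2], [0.1, 0.2], [-0.5, 0.5], [-0.3, 0.3], [-0.5, 0.5], [-0.3, 0.3]]
home tcp [ 0.439  -0.2815  0.    ]
t 3.92 tcp [0.4785 0.0797 0.163 ] rpy [-3.1415e+00 -1.8000e-03  3.0709e+00] F [ 1.8  0.3 -0. ] w 0.017 gf 30.0
spin 16.152 slide [-0.7123 -0.1439  0.0047] rows 6.3
```

>>> {"api": "arm_command", "payload": {
  "plan": [
    {"grip":1,"spin":1,"slide":[0,0,0]},
    {"grip":1,"spin":1,"slide":[0,0,0]},
    {"grip":1,"spin":1,"slide":[0,0,0]},
    {"grip":1,"spin":1,"slide":[0,0,0]},
    {"grip":1,"spin":1,"slide":[0,0,0]},
    {"grip":1,"spin":1,"slide":[0,0,0]},
    {"grip":1,"spin":1,"slide":[0,0,0]},
    {"grip":1,"spin":1,"slide":[0,0,0]},
    {"grip":1,"spin":1,"slide":[0,0,0]},
    {"grip":1,"spin":1,"slide":[0,0,0]}
  ]
}}

```text
time: 5.18
tool_pos: [0.4788, 0.0798, 0.1619]
ee_rot: [-3.141, -0.001, 2.195]
wrist_force: [0.8, -0.5, -0.5]
width: 0.0171
finger_force: 30.0
```

>>> {"api": "arm_command", "payload": {
  "plan": [
    {"grip":1,"spin":1,"slide":[0,0,0]},
    {"grip":1,"spin":1,"slide":[0,0,0]},
    {"grip":1,"spin":1,"slide":[0,0,0]},
    {"grip":1,"spin":1,"slide":[0,0,0]},
    {"grip":1,"spin":1,"slide":[0,0,0]},
    {"grip":1,"spin":1,"slide":[0,0,0]},
    {"grip":1,"spin":0.15,"slide":[0,0,0]}
  ]
}}

```text
time: 6.05
tool_pos: [0.4788, 0.0798, 0.162]
ee_rot: [-3.141, -0.0, 1.662]
wrist_force: [-0.3, 0.2, -0.6]
width: 0.0168
finger_force: 30.0
```

>>> {"api": "arm_command", "payload": {
  "plan": [
    {"grip":1,"spin":0,"slide":[-0.1,-0.02,0]},
    {"grip":1,"spin":0,"slide":[-0.1,-0.02,0]},
    {"grip":1,"spin":0,"slide":[-0.1,-0.02,0]},
    {"grip":1,"spin":0,"slide":[-0.1,-0.02,0]},
    {"grip":1,"spin":0,"slide":[-0.1,-0.02,0]},
    {"grip":1,"spin":0,"slide":[-0.1,-0.02,0]},
    {"grip":1,"spin":0,"slide":[-0.112,-0.024,0]},
    {"grip":1,"spin":0,"slide":[0,0,0]},
    {"grip":1,"spin":0,"slide":[0,0,0]}
  ]
}}

```text
time: 7.18
tool_pos: [0.4395, -0.2809, 0.162]
ee_rot: [-3.141, -0.001, 1.662]
wrist_force: [0.9, 0.3, -1.7]
width: 0.0171
finger_force: 30.0
```

```bash
python3 - <<'E'
from h import *
goto([.439,-.2815,.11],.089+np.pi/2)
E
```

```text
t 7.17 tcp [ 0.4395 -0.2809  0.162 ] rpy [-3.1411e+00 -1.5000e-03  1.6617e+00] F [ 0.9  0.3 -1.7] w 0.0171 gf 30.0
spin 0.022 slide [-0.0013 -0.0011  0.104 ] rows 0.9
```

>>> {"api": "arm_command", "payload": {
  "plan": [
    {"grip":1,"spin":0,"slide":[0,0,0.1]},
    {"grip":1,"spin":0,"slide":[0,0,0.012]},
    {"grip":1,"spin":0,"slide":[0,0,0]}
  ]
}}

```text
time: 7.55
tool_pos: [0.44, -0.2802, 0.1067]
ee_rot: [-3.141, -0.001, 1.663]
wrist_force: [0.2, -0.2, -0.5]
width: 0.0167
finger_force: 30.0
```

```bash
python3 - <<'E'
from h import *
from bench import snapshot
import cv2
o=state()
ref={n:cv2.imread(f"pics/{n}0.png").astype(float) for n in C}
M=R.from_euler("z",.090).as_matrix(); t=o["tool_pos"]
for n in C:
    im=snapshot(n)[:,:,::-1]; cv2.imwrite(f"pics/{n}3.png",im)
    for dx in (-6,0,6):
        s=np.arange(-120,121,6)/1000
        P=np.array([t+M@np.array([dx/1000,a,0])+[0,0,-.0202] for a in s]); u=proj(n,P).astype(np.float32)
        d=cv2.remap(np.abs(im-ref[n]).sum(2).astype(np.float32),u[:,0].reshape(1,-1),u[:,1].reshape(1,-1),1)[0]
        print(n,dx," ".join(f"{int(a*1000)}:{int(b)}" for a,b in zip(s,d)))
E
```

```text
t 7.55 tcp [ 0.44   -0.2802  0.1067] rpy [-3.1413e+00 -7.0000e-04  1.6635e+00] F [ 0.2 -0.2 -0.5] w 0.0167 gf 30.0
scene -6 -120:13 -114:6 -108:15 -102:16 -96:180 -90:525 -84:380 -78:296 -72:300 -66:311 -60:305 -54:302 -48:312 -42:305 -36:309 -30:326 -24:351 -18:355 -12:351 -6:161 0:74 6:95 12:381 18:428 24:426 30:382 36:358 42:355 48:339 54:348 60:208 66:244 72:149 78:196 84:181 90:204 96:166 102:147 108:27 114:22 120:25
scene 0 -120:38 -114:36 -108:39 -102:31 -96:50 -90:249 -84:232 -78:180 -72:185 -66:164 -60:185 -54:184 -48:164 -42:178 -36:202 -30:246 -24:204 -18:213 -12:161 -6:169 0:162 6:129 12:344 18:326 24:397 30:409 36:455 42:451 48:422 54:461 60:316 66:266 72:317 78:318 84:247 90:182 96:136 102:257 108:233 114:204 120:230
scene 6 -120:22 -114:24 -108:24 -102:27 -96:41 -90:96 -84:229 -78:177 -72:155 -66:163 -60:311 -54:276 -48:257 -42:285 -36:128 -30:167 -24:179 -18:184 -12:167 -6:154 0:160 6:280 12:427 18:336 24:323 30:348 36:412 42:410 48:406 54:436 60:254 66:240 72:264 78:277 84:200 90:248 96:211 102:264 108:229 114:265 120:253
top -6 -120:181 -114:175 -108:136 -102:132 -96:132 -90:126 -84:150 -78:74 -72:159 -66:157 -60:107 -54:70 -48:58 -42:46 -36:54 -30:205 -24:223 -18:254 -12:244 -6:246 0:187 6:105 12:65 18:75 24:67 30:87 36:92 42:82 48:78 54:105 60:97 66:96 72:85 78:100 84:92 90:96 96:71 102:7 108:7 114:8 120:7
top 0 -120:196 -114:185 -108:142 -102:135 -96:129 -90:132 -84:151 -78:41 -72:145 -66:114 -60:78 -54:60 -48:59 -42:62 -36:149 -30:252 -24:266 -18:254 -12:248 -6:173 0:90 6:88 12:86 18:90 24:88 30:90 36:89 42:87 48:89 54:87 60:85 66:87 72:88 78:89 84:90 90:92 96:137 102:7 108:8 114:7 120:7
top 6 -120:197 -114:183 -108:153 -102:142 -96:139 -90:127 -84:184 -78:62 -72:109 -66:68 -60:69 -54:63 -48:66 -42:147 -36:244 -30:230 -24:231 -18:261 -12:158 -6:35 0:89 6:94 12:98 18:94 24:100 30:88 36:93 42:95 48:92 54:92 60:93 66:88 72:96 78:95 84:92 90:90 96:155 102:12 108:6 114:3 120:3
```

>>> {"api": "arm_command", "payload": {
  "plan": [
    {"grip":1,"spin":0,"slide":[-0.0024,-0.0022,0.04]},
    {"grip":1,"spin":0,"slide":[0,0,0.034]},
    {"grip":1,"spin":0,"slide":[0,0,0]}
  ]
}}

```text
time: 8.02
tool_pos: [0.4384, -0.2821, 0.0687]
ee_rot: [-3.141, -0.001, 1.662]
wrist_force: [0.0, 0.6, -0.8]
width: 0.0165
finger_force: 30.0
```

>>> {"api": "arm_command", "payload": {
  "plan": [
    {"grip":1,"spin":0,"slide":[0,0,0.006]},
    {"grip":1,"spin":0,"slide":[0,0,0.004]},
    {"grip":1,"spin":0,"slide":[0,0,0.0]}
  ]
}}

```text
time: 8.4
tool_pos: [0.439, -0.2831, 0.0657]
ee_rot: [3.141, 0.001, 1.662]
wrist_force: [-1.5, 1.0, 4.7]
width: 0.0169
finger_force: 30.0
```

>>> {"api": "arm_command", "payload": {
  "plan": [
    {"grip":1,"spin":0,"slide":[0,0,0.006]},
    {"grip":1,"spin":0,"slide":[0,0,0.006]},
    {"grip":1,"spin":0,"slide":[0,0,0]}
  ]
}}

```text
time: 8.78
tool_pos: [0.4391, -0.2834, 0.059]
ee_rot: [3.141, 0.002, 1.662]
wrist_force: [-1.5, -1.2, 2.0]
width: 0.0172
finger_force: 30.0
```

>>> {"api": "arm_command", "payload": {
  "plan": [
    {"grip":1,"spin":0,"slide":[0,0,0.006]},
    {"grip":1,"spin":0,"slide":[0,0,0.005]},
    {"grip":1,"spin":0,"slide":[0,0,0]}
  ]
}}

```text
time: 9.15
tool_pos: [0.4388, -0.283, 0.0535]
ee_rot: [3.141, 0.001, 1.662]
wrist_force: [-2.5, -0.7, 4.3]
width: 0.0169
finger_force: 30.0
```

>>> {"api": "arm_command", "payload": {
  "plan": [
    {"grip":1,"spin":0,"slide":[0,0,0.003]},
    {"grip":1,"spin":0,"slide":[0,0,0.003]},
    {"grip":1,"spin":0,"slide":[0,0,0]}
  ]
}}

```text
time: 9.52
tool_pos: [0.4389, -0.283, 0.0533]
ee_rot: [3.141, 0.001, 1.662]
wrist_force: [-7.2, 2.4, 17.1]
width: 0.0166
finger_force: 29.9
```

>>> {"api": "arm_command", "payload": {
  "plan": [
    {"grip":0.2,"spin":0,"slide":[0,0,0]},
    {"grip":0.2,"spin":0,"slide":[0,0,0]},
    {"grip":0.2,"spin":0,"slide":[0,0,0]},
    {"grip":0.2,"spin":0,"slide":[0,0,-0.02]},
    {"grip":0.2,"spin":0,"slide":[0,0,-0.08]},
    {"grip":0.2,"spin":0,"slide":[0,0,-0.1]},
    {"grip":0.2,"spin":0,"slide":[0,0,-0.1]}
  ]
}}

```text
time: 10.4
tool_pos: [0.4386, -0.2824, 0.2018]
ee_rot: [3.141, -0.0, 1.662]
wrist_force: [0.9, -0.3, 0.7]
width: 0.0376
finger_force: 0.0
```

```bash
python3 - <<'E'
from h import *
# lid, holes weighted, z fixed options
l=[("scene",(.07,.124,.014),(245,144)),("scene",(.07,-.124,.014),(310.5,156.8)),("scene",(-.07,-.124,.014),(292.7,190.3)),("scene",(-.07,.124,.014),(226.5,176)),("scene",(0,.112,.014),(238,160)),("scene",(-.035,-.112,.014),(293.5,180.3)),
("top",(.07,-.124,.014),(253.2,183.5)),("top",(-.07,-.124,.014),(279.5,217)),("top",(0,.112,.014),(205.7,245.2)),("top",(-.035,-.112,.014),(269.5,210.5))]
l+=l[8:]*2+l[4:6]*2
for z in (.05,.055,.06,.065):
    x,r=fit(l,lambda p:[p[0],p[1],z,p[2],-np.pi/6],[.45,.3,.6]); print("lid",z,x.round(4),np.abs(r).sum().round(1))
    t=np.array([x[0],x[1],z]); M,_=pose([0,0,0,x[2],-np.pi/6])
    for loc in [(-.08-.003,0.0)]: pass
    for n in C: print(n,proj(n,[t+M@np.array(q) for q in [(-.008,-.05,.046),(-.008,.05,.046),(.008,-.05,.046),(.008,.05,.046),(-.008,-.05,.014),(-.008,.05,.014)]]).round(0).tolist())
goto([.44,.2,.25],x[2]+np.pi/2)
E
```

```text
lid 0.05 [0.5136 0.3244 0.6374] 55.2
scene [[277.0, 168.0], [250.0, 163.0], [280.0, 164.0], [253.0, 159.0], [280.0, 174.0], [254.0, 169.0]]
top [[250.0, 220.0], [224.0, 239.0], [247.0, 216.0], [220.0, 235.0], [248.0, 216.0], [223.0, 235.0]]
lid 0.055 [0.5133 0.3232 0.6364] 41.4
scene [[277.0, 167.0], [250.0, 162.0], [279.0, 163.0], [253.0, 158.0], [280.0, 173.0], [254.0, 168.0]]
top [[250.0, 220.0], [224.0, 239.0], [247.0, 216.0], [220.0, 235.0], [248.0, 216.0], [223.0, 235.0]]
lid 0.06 [0.5129 0.3218 0.6353] 27.4
scene [[277.0, 166.0], [250.0, 160.0], [279.0, 162.0], [253.0, 156.0], [280.0, 172.0], [254.0, 166.0]]
top [[250.0, 220.0], [224.0, 239.0], [247.0, 216.0], [221.0, 236.0], [248.0, 216.0], [223.0, 235.0]]
lid 0.065 [0.5122 0.3198 0.6366] 16.1
scene [[277.0, 164.0], [250.0, 159.0], [279.0, 160.0], [252.0, 155.0], [280.0, 171.0], [254.0, 165.0]]
top [[250.0, 220.0], [224.0, 239.0], [247.0, 216.0], [221.0, 236.0], [249.0, 216.0], [223.0, 236.0]]
t 10.4 tcp [ 0.4386 -0.2824  0.2018] rpy [ 3.1413e+00 -2.0000e-04  1.6617e+00] F [ 0.9 -0.3  0.7] w 0.0376 gf 0.0
spin -6.254 slide [ 0.7742  0.5758 -0.0961] rows 8.4
```

>>> {"api": "arm_command", "payload": {
  "plan": [
    {"grip":0.2,"spin":-0.9,"slide":[0,0,-0.03]},
    {"grip":0.2,"spin":-0.9,"slide":[0,0,-0.03]},
    {"grip":0.2,"spin":-0.9,"slide":[0,0,-0.03]},
    {"grip":0.2,"spin":-0.9,"slide":[0,0,0]},
    {"grip":0.2,"spin":-0.9,"slide":[0,0,0]},
    {"grip":0.2,"spin":-0.9,"slide":[0,0,0]},
    {"grip":0.2,"spin":-0.85,"slide":[0,0,0]},
    {"grip":0.2,"spin":0,"slide":[0,0,0]}
  ]
}}

```text
time: 11.4
tool_pos: [0.4388, -0.2826, 0.2454]
ee_rot: [3.141, 0.0, 2.206]
wrist_force: [0.2, -0.5, -0.6]
width: 0.0376
finger_force: 0.0
```

```bash
python3 - <<'E'
from h import *
goto([.4977,.3096,.2],2.207)
E
```

```text
t 11.4 tcp [ 0.4388 -0.2826  0.2454] rpy [3.1412e+00 5.0000e-04 2.2063e+00] F [ 0.2 -0.5 -0.6] w 0.0376 gf 0.0
spin -0.008 slide [0.8827 0.7984 0.0907] rows 10.4
```

>>> {"api": "arm_command", "payload": {
  "plan": [
    {"grip":0.2,"spin":0,"slide":[0.08,0.072,0]},
    {"grip":0.2,"spin":0,"slide":[0.08,0.072,0]},
    {"grip":0.2,"spin":0,"slide":[0.08,0.072,0]},
    {"grip":0.2,"spin":0,"slide":[0.08,0.072,0]},
    {"grip":0.2,"spin":0,"slide":[0.08,0.072,0]},
    {"grip":0.2,"spin":0,"slide":[0.08,0.072,0]},
    {"grip":0.2,"spin":0,"slide":[0.08,0.072,0]},
    {"grip":0.2,"spin":0,"slide":[0.08,0.072,0]},
    {"grip":0.2,"spin":0,"slide":[0.08,0.072,0]},
    {"grip":0.2,"spin":0,"slide":[0.08,0.072,0]}
  ]
}}

```text
time: 12.65
tool_pos: [0.4905, 0.2549, 0.2454]
ee_rot: [3.141, 0.0, 2.206]
wrist_force: [0.7, -0.7, 0.5]
width: 0.0377
finger_force: 0.0
```

>>> {"api": "arm_command", "payload": {
  "plan": [
    {"grip":0.2,"spin":0,"slide":[0.0827,0.0784,0]},
    {"grip":0.2,"spin":0,"slide":[0,0,0.09]},
    {"grip":0.2,"spin":0,"slide":[0,0,0.04]},
    {"grip":0.2,"spin":0,"slide":[0,0,0]}
  ]
}}

```text
time: 13.15
tool_pos: [0.4963, 0.3093, 0.1777]
ee_rot: [-3.137, -0.001, 2.207]
wrist_force: [0.7, 0.7, -1.1]
width: 0.0375
finger_force: 0.0
```

```bash
python3 - <<'E'
from h import *
from bench import snapshot
import cv2
goto([.4977,.3096,.1175],2.207)
for n in C: cv2.imwrite(f"pics/{n}4.png",snapshot(n)[:,:,::-1])
t=cv2.imread("pics/top4.png"); s=cv2.imread("pics/scene4.png")
f=lambda im,u0,v0,w,h,W,H: cv2.resize(im[v0:v0+h,u0:u0+w],(W,H),interpolation=2)
a=np.hstack([f(t,372,208,100,62,400,250),f(s,285,236,120,75,400,250)])
b=np.hstack([f(t,185,175,100,87,400,348),f(s,222,135,100,87,400,348)])
cv2.imwrite("pics/c7.png",np.vstack([a,b]))
E
```

```text
t 13.15 tcp [0.4963 0.3093 0.1777] rpy [-3.1369e+00 -1.0000e-03  2.2065e+00] F [ 0.7  0.7 -1.1] w 0.0375 gf 0.0
spin -0.005 slide [-0.0013  0.0031  0.1204] rows 1.0
```

View pics/c7.png

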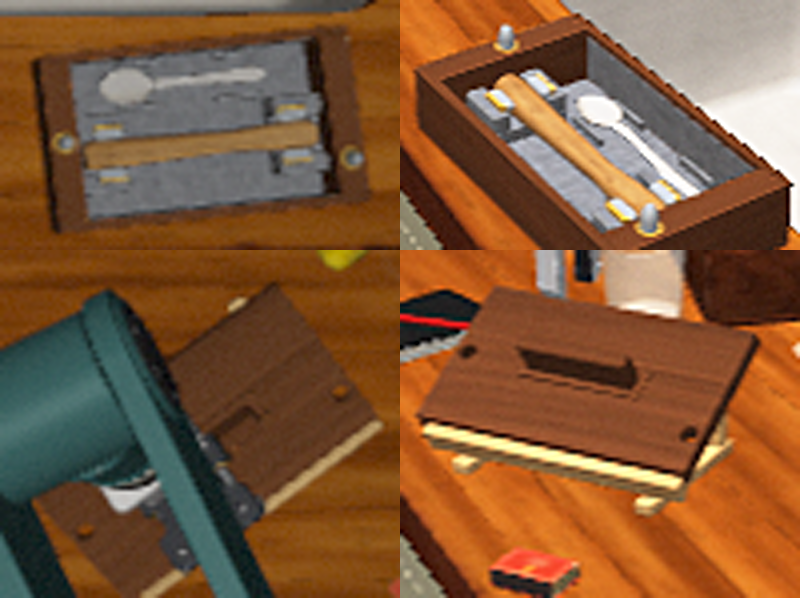

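The top row shows the muddler lying in the channel between the rollers at both ends. The bottom row shows the gripper just above the lid handle, with its tips near scene pixel (264,140). I'll check that against the model.

```bash
python3 - <<'E'
from h import *
o=state(); M=R.from_euler("xyz",o["ee_rot"]).as_matrix()
for n in C: print(n,proj(n,[o["tool_pos"]+M@np.array(q) for q in [(-.008,.019,.025),(-.008,.0315,.025),(-.008,-.019,.025),(-.008,-.0315,.025)]]).round(1).tolist())
import cv2
im=cv2.imread("pics/scene4.png").astype(int); rf=cv2.imread("pics/scene0.png").astype(int)
d=np.abs(im-rf).sum(2)
for v in range(130,146): print(v,"".join("#" if x>60 else "." for x in d[v,240:285]))
E
```

```text
t 13.25 tcp [0.4979 0.3097 0.181 ] rpy [3.1403e+00 1.0000e-04 2.2063e+00] F [0.3 0.6 0.5] w 0.0378 gf 0.0
scene [[270.0, 142.2], [272.1, 141.0], [263.5, 146.2], [261.2, 147.5]]
top [[229.5, 218.5], [227.0, 215.1], [237.0, 228.8], [239.4, 232.1]]
130 ...............########..#######.............
131 ...............########..#######.............
132 ...............########..#######.............
133 ...............########..#######.............
134 ...............########.########.............
135 ...............########..#######.............
136 ...............########..#######.............
137 ................#######..#######.............
138 ................#######..########............
139 ................########.#######.............
140 ................########.#######.............
141 ................########.#######.............
142 ................########..######.............
143 ................########.....................
144 ................########.....................
145 .................#######.....................
```

>>> {"api": "arm_command", "payload": {
  "plan": [
    {"grip":0.2,"spin":0,"slide":[0,0,0.06]},
    {"grip":0.2,"spin":0,"slide":[0,0,0.03]},
    {"grip":0.2,"spin":0,"slide":[0,0,0.02]},
    {"grip":0.2,"spin":0,"slide":[0,0,0.015]},
    {"grip":0.2,"spin":0,"slide":[0,0,0]}
  ]
}}

```text
time: 13.88
tool_pos: [0.4975, 0.3096, 0.1173]
ee_rot: [-3.141, -0.0, 2.207]
wrist_force: [-0.2, 0.6, 0.5]
width: 0.0375
finger_force: 0.0
```

>>> {"api": "arm_command", "payload": {
  "plan": [
    {"grip":1,"spin":0,"slide":[0,0,0]},
    {"grip":1,"spin":0,"slide":[0,0,0]},
    {"grip":1,"spin":0,"slide":[0,0,0]},
    {"grip":1,"spin":0,"slide":[0,0,0]}
  ]
}}

```text
time: 14.38
tool_pos: [0.496, 0.3083, 0.118]
ee_rot: [-3.137, 0.0, 2.207]
wrist_force: [-5.3, -2.5, 3.6]
width: 0.021
finger_force: 27.3
```

>>> {"api": "arm_command", "payload": {
  "plan": [
    {"grip":1,"spin":0,"slide":[0,0,0]},
    {"grip":1,"spin":0,"slide":[0,0,-0.006]},
    {"grip":1,"spin":0,"slide":[0,0,-0.006]},
    {"grip":1,"spin":0,"slide":[0,0,-0.006]}
  ]
}}

```text
time: 14.88
tool_pos: [0.4971, 0.3094, 0.1262]
ee_rot: [-3.14, -0.0, 2.207]
wrist_force: [-2.1, -1.9, -2.8]
width: 0.0191
finger_force: 27.7
```

>>> {"api": "arm_command", "payload": {
  "plan": [
    {"grip":1,"spin":0,"slide":[0,0,-0.01]},
    {"grip":1,"spin":0,"slide":[0,0,-0.01]},
    {"grip":1,"spin":0,"slide":[0,0,-0.015]},
    {"grip":1,"spin":0,"slide":[0,0,-0.02]},
    {"grip":1,"spin":0,"slide":[0,0,-0.03]},
    {"grip":1,"spin":0,"slide":[0,0,-0.03]},
    {"grip":1,"spin":0,"slide":[0,0,0]}
  ]
}}

```text
time: 15.75
tool_pos: [0.4987, 0.3102, 0.1867]
ee_rot: [3.137, 0.001, 2.207]
wrist_force: [-0.1, -0.5, -3.2]
width: 0.0164
finger_force: 28.2
```

>>> {"api": "arm_command", "payload": {
  "plan": [
    {"grip":1,"spin":0.5,"slide":[0,0,-0.05]},
    {"grip":1,"spin":0.9,"slide":[0,0,-0.04]},
    {"grip":1,"spin":1,"slide":[0,0,0]},
    {"grip":1,"spin":1,"slide":[0,0,0]},
    {"grip":1,"spin":1,"slide":[0,0,0]},
    {"grip":1,"spin":0.94,"slide":[0,0,0]},
    {"grip":1,"spin":0.6,"slide":[0,0,0]},
    {"grip":1,"spin":0.3,"slide":[0,0,0]},
    {"grip":1,"spin":0,"slide":[0,0,0]}
  ]
}}

```text
time: 16.88
tool_pos: [0.4974, 0.3096, 0.2287]
ee_rot: [-3.141, 0.0, 1.663]
wrist_force: [-0.4, 0.2, -3.2]
width: 0.0164
finger_force: 28.4
```

```bash
python3 - <<'E'
from h import *
goto([.4507,-.2774,.19],.0895+np.pi/2)
E
```

```text
t 16.88 tcp [0.4974 0.3096 0.2287] rpy [-3.1411e+00  1.0000e-04  1.6630e+00] F [-0.4  0.2 -3.2] w 0.0164 gf 28.4
spin 0.03 slide [-1.1609 -0.198   0.0775] rows 10.3
```

>>> {"api": "arm_command", "payload": {
  "plan": [
    {"grip":1,"spin":0,"slide":[-0.05,-0.0085,0]},
    {"grip":1,"spin":0,"slide":[-0.095,-0.0162,0]},
    {"grip":1,"spin":0,"slide":[-0.095,-0.0162,0]},
    {"grip":1,"spin":0,"slide":[-0.095,-0.0162,0]},
    {"grip":1,"spin":0,"slide":[-0.095,-0.0162,0]},
    {"grip":1,"spin":0,"slide":[-0.095,-0.0162,0]},
    {"grip":1,"spin":0,"slide":[-0.095,-0.0162,0]},
    {"grip":1,"spin":0,"slide":[-0.095,-0.0162,0]},
    {"grip":1,"spin":0,"slide":[-0.095,-0.0162,0]},
    {"grip":1,"spin":0,"slide":[-0.095,-0.0162,0]}
  ]
}}

```text
time: 18.12
tool_pos: [0.4618, -0.1496, 0.2292]
ee_rot: [3.141, 0.0, 1.663]
wrist_force: [0.6, -0.1, -4.0]
width: 0.0165
finger_force: 28.5
```

>>> {"api": "arm_command", "payload": {
  "plan": [
    {"grip":1,"spin":0,"slide":[-0.095,-0.0162,0]},
    {"grip":1,"spin":0,"slide":[-0.095,-0.0162,0]},
    {"grip":1,"spin":0,"slide":[-0.066,-0.0113,0]},
    {"grip":1,"spin":0,"slide":[0,0,0.03]},
    {"grip":1,"spin":0,"slide":[0,0,0.03]},
    {"grip":1,"spin":0,"slide":[0,0,0.018]},
    {"grip":1,"spin":0,"slide":[0,0,0]},
    {"grip":1,"spin":0,"slide":[0,0,0]}
  ]
}}

```text
time: 19.12
tool_pos: [0.4525, -0.2771, 0.1905]
ee_rot: [3.141, 0.001, 1.664]
wrist_force: [0.2, 0.2, -4.3]
width: 0.0162
finger_force: 28.4
```

```bash
python3 - <<'E'
from h import *
from bench import snapshot
import cv2
o=state()
for n in C: cv2.imwrite(f"pics/{n}5.png",snapshot(n)[:,:,::-1])
s=cv2.imread("pics/scene5.png"); t=cv2.imread("pics/top5.png")
M=R.from_euler("z",.0905).as_matrix(); c=o["tool_pos"]-[0,0,.052]
for n in C: print(n,proj(n,[c+M@np.array(q) for q in [(-.07,-.124,.014),(.07,-.124,.014),(-.07,.124,.014),(.07,.124,.014),(-.07,-.124,0),(-.035,-.112,.014),(0,.112,.014)]]).round(1).tolist())
def crop(im,u0,v0,u1,v1,s):
    c=cv2.resize(im[v0:v1,u0:u1],None,fx=s,fy=s,interpolation=2)
    for u in range(u0-u0%10+10,u1,10):
        cv2.putText(c,str(u),(int((u-u0+.5)*s)-10,10),0,.33,(255,255,255)); cv2.line(c,(int((u-u0+.5)*s),12),(int((u-u0+.5)*s),18),(255,255,255))
    for v in range(v0-v0%10+10,v1,10):
        cv2.putText(c,str(v),(6,int((v-v0+.5)*s)+4),0,.33,(255,255,255)); cv2.line(c,(0,int((v-v0+.5)*s)),(5,int((v-v0+.5)*s)),(255,255,255))
    return c
a=crop(s,270,180,420,310,5.3); cv2.imwrite("pics/c8.png",a[:600,:800])
E
```

```text
t 19.12 tcp [ 0.4525 -0.2771  0.1905] rpy [3.1408e+00 5.0000e-04 1.6637e+00] F [ 0.2  0.2 -4.3] w 0.0162 gf 28.4
scene [[350.3, 271.8], [406.6, 250.4], [287.9, 219.0], [338.9, 203.7], [350.2, 277.8], [361.4, 263.3], [316.8, 213.2]]
top [[475.9, 257.8], [468.7, 210.3], [391.5, 266.6], [385.6, 218.9], [474.1, 257.7], [470.0, 246.2], [392.6, 242.2]]
```

View pics/c8.png

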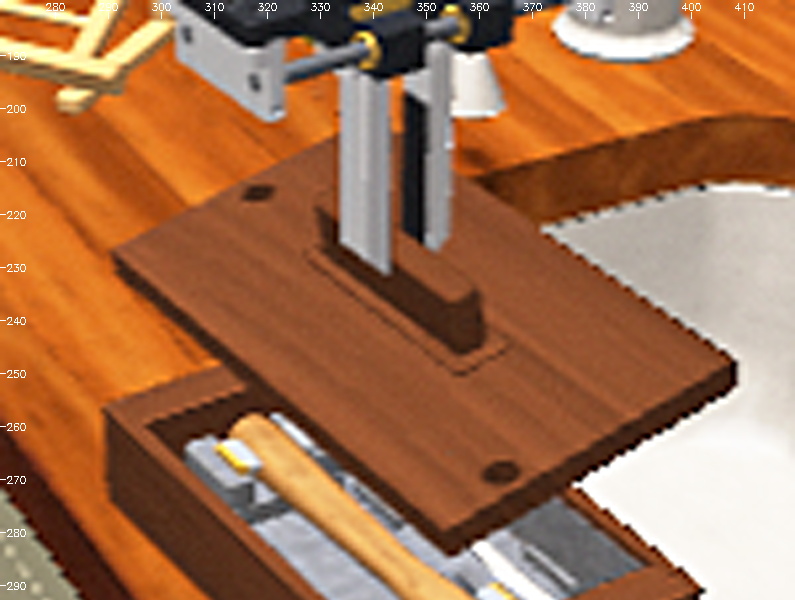

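The lid is held tilted with its front (-x) edge low. Hole A is at (318,216), hole B at (363.5,269), and the corners are at (354,279.5), (408,247) and (291.5,228.5). I'll fit its pose in the hand.

```bash
python3 - <<'E'
from h import *
import cv2
from bench import sensors
o=sensors.get_obs(); T=np.array([.4525,-.2771,.1905])
sc=[((-.07,-.124,.014),(354,279.5)),((-.07,-.124,0),(354.3,284.5)),((.07,-.124,.014),(408,247)),((-.07,.124,.014),(291.5,228.5)),((0,.112,.014),(318,216)),((-.035,-.112,.014),(363.5,269)),((-.008,-.05,.046),(353.5,256.5-.5))]
obs=[("scene",a,b) for a,b in sc[:6]]
# top view: refine nothing; fit with tool constraint: y-axis dir fixed by tool yaw, handle mid-plane through tool axis (lateral)
def res(p):
    M=R.from_euler("xyz",[p[5],p[4],p[3]]).as_matrix(); t=p[:3]
    r=np.concatenate([(proj(n,M@np.array(l)+t)-px)[0] for n,l,px in obs])
    g=t+M@[0,0,.034]-(T+[0,0,-.010])      # handle grip point vs. pad point
    e=np.array([np.cos(.0935),np.sin(.0935),0])
    return np.r_[r,[g@e*1000/1.5,(p[3]-.0935)/.02,p[5]/.03]]
s=least_squares(res,[.45,-.28,.14,.09,-.1,0],loss="soft_l1"); p=s.x
print("lid pos",p[:3].round(4),"yaw,pitch,roll",p[3:].round(3)); print(res(p).round(1))
# verify with top: edges of the change mask
im=cv2.imread("pics/top5.png").astype(int)
M=R.from_euler("xyz",[p[5],p[4],p[3]]).as_matrix()
for n in ("top",): print(proj(n,[M@np.array(q)+p[:3] for q in [(-.07,-.124,.014),(.07,-.124,.014),(-.07,.124,.014),(.07,.124,.014),(-.035,-.112,.014),(0,.112,.014)]]).round(1).tolist())
g=cv2.cvtColor(im.astype(np.uint8),6)
for v in (225,230,235): print(v,g[v,462:484].tolist())
for v in (225,230,260): print(v,g[v,378:398].tolist())
for u in (400,410,440,455): print(u,g[252:275,u].tolist())
E
```

```text
lid pos [ 0.4598 -0.2777  0.1308] yaw,pitch,roll [ 0.098 -0.204 -0.015]
[-0.8  0.4  0.   0.7  0.3 -0.3 -0.9 -0.7  0.4  0.5  0.4 -0.6  0.2  0.2
 -0.5]
[[473.5, 255.5], [469.7, 208.9], [390.4, 264.5], [385.9, 218.0], [468.5, 244.4], [392.2, 240.9]]
225 [96, 83, 57, 62, 93, 107, 106, 107, 107, 107, 104, 102, 97, 96, 93, 89, 87, 89, 88, 82, 83, 83]
230 [77, 76, 80, 78, 81, 82, 86, 92, 90, 97, 99, 101, 104, 103, 104, 105, 104, 100, 98, 95, 92, 93]
235 [71, 71, 70, 72, 75, 75, 76, 79, 79, 79, 83, 82, 83, 84, 87, 92, 98, 98, 101, 104, 103, 105]
225 [84, 64, 39, 25, 55, 67, 64, 63, 42, 46, 60, 56, 61, 58, 57, 59, 64, 61, 62, 65]
230 [84, 88, 63, 24, 35, 58, 64, 68, 53, 42, 60, 65, 65, 64, 63, 67, 62, 63, 63, 62]
260 [72, 77, 73, 68, 72, 66, 41, 23, 60, 68, 62, 51, 46, 62, 71, 72, 73, 72, 74, 73]
400 [60, 67, 66, 64, 63, 60, 67, 70, 66, 67, 70, 69, 71, 85, 82, 74, 73, 65, 72, 72, 66, 67, 67]
410 [64, 64, 64, 64, 64, 61, 62, 68, 71, 73, 67, 70, 82, 77, 73, 76, 75, 70, 73, 50, 50, 29, 18]
440 [98, 99, 99, 103, 102, 66, 44, 25, 37, 58, 62, 60, 64, 59, 63, 63, 62, 65, 65, 36, 67, 66, 65]
455 [82, 56, 57, 56, 61, 59, 56, 60, 60, 59, 56, 59, 56, 57, 55, 52, 52, 60, 84, 87, 86, 86, 82]
```

The lid is still tilted about 12° in the fingers. I'll set it flat on the free worktop in front of the sink, at about (0.505, 0), and grip it again deeper.

>>> {"api": "arm_command", "payload": {
  "plan": [
    {"grip":1,"spin":0,"slide":[0.05,0.014,0]},
    {"grip":1,"spin":0,"slide":[0.09,0.026,0]},
    {"grip":1,"spin":0,"slide":[0.09,0.026,0]},
    {"grip":1,"spin":0,"slide":[0.09,0.026,0]},
    {"grip":1,"spin":0,"slide":[0.09,0.026,0]},
    {"grip":1,"spin":0,"slide":[0.09,0.026,0]},
    {"grip":1,"spin":0,"slide":[0.042,0.012,0.04]},
    {"grip":1,"spin":0,"slide":[0,0,0.08]},
    {"grip":1,"spin":0,"slide":[0,0,0.06]},
    {"grip":1,"spin":0,"slide":[0,0,0]}
  ]
}}

```text
time: 20.48
tool_pos: [0.503, -0.0001, 0.0976]
ee_rot: [-3.136, -0.001, 1.663]
wrist_force: [-0.2, 0.5, -3.9]
width: 0.0163
finger_force: 28.6
```

>>> {"api": "arm_command", "payload": {
  "plan": [
    {"grip":1,"spin":0,"slide":[0,0,0.035]},
    {"grip":1,"spin":0,"slide":[0,0,0.01]},
    {"grip":1,"spin":0,"slide":[0,0,0.01]},
    {"grip":1,"spin":0,"slide":[0,0,0.008]},
    {"grip":1,"spin":0,"slide":[0,0,0]}
  ]
}}

```text
time: 21.1
tool_pos: [0.5065, -0.0006, 0.0698]
ee_rot: [3.138, 0.001, 1.663]
wrist_force: [1.6, -0.2, -0.6]
width: 0.0155
finger_force: 28.9
```

>>> {"api": "arm_command", "payload": {
  "plan": [
    {"grip":1,"spin":0,"slide":[0,0,0.006]},
    {"grip":1,"spin":0,"slide":[0,0,0.006]},
    {"grip":1,"spin":0,"slide":[0,0,0]}
  ]
}}

```text
time: 21.48
tool_pos: [0.5052, -0.0006, 0.0626]
ee_rot: [3.141, 0.0, 1.663]
wrist_force: [3.5, 0.5, 0.9]
width: 0.0156
finger_force: 29.8
```

>>> {"api": "arm_command", "payload": {
  "plan": [
    {"grip":1,"spin":0,"slide":[0,0,0.004]},
    {"grip":1,"spin":0,"slide":[0,0,0.004]},
    {"grip":1,"spin":0,"slide":[0,0,0]}
  ]
}}

```text
time: 21.85
tool_pos: [0.506, -0.0005, 0.0611]
ee_rot: [3.139, 0.0, 1.663]
wrist_force: [0.1, 0.9, 11.7]
width: 0.0155
finger_force: 30.0
```

>>> {"api": "arm_command", "payload": {
  "plan": [
    {"grip":0.2,"spin":0,"slide":[0,0,0]},
    {"grip":0.2,"spin":0,"slide":[0,0,0]},
    {"grip":0.2,"spin":0,"slide":[0,0,0.01]},
    {"grip":0.2,"spin":0,"slide":[0,0,0.01]},
    {"grip":0.2,"spin":0,"slide":[0,0,0.01]},
    {"grip":0.2,"spin":0,"slide":[0,0,0]},
    {"grip":0.2,"spin":0,"slide":[0,0,0]}
  ]
}}

```text
time: 22.72
tool_pos: [0.5051, -0.0005, 0.0435]
ee_rot: [3.142, -0.0, 1.663]
wrist_force: [0.4, -0.4, -0.1]
width: 0.0377
finger_force: 0.0
```

```bash
python3 - <<'E'
from h import *
from bench import snapshot
import cv2
o=state(); T=o["tool_pos"]
s=snapshot("scene")[:,:,::-1]; cv2.imwrite("pics/scene6.png",s)
# match expected lid (flat, z=0) holes: dark blobs near prediction
for dy in (0,):
  M=R.from_euler("z",.092).as_matrix()
  P=proj("scene",[np.r_[T[:2],0]+M@np.array(q) for q in [(0,.112,.014),(-.035,-.112,.014),(-.07,-.124,.014),(.07,-.124,.014),(-.07,.124,.014)]])
  print(P.round(1).tolist())
g=cv2.cvtColor(s,6)
for k in (0,1):
  u,v=P[k].round().astype(int); w=cv2.GaussianBlur(g,(0,0),.7)[v-6:v+7,u-9:u+10].astype(float); print(u-9,v-6); print(w.astype(int))
E
```

```text
t 22.73 tcp [ 5.051e-01 -5.000e-04  4.350e-02] rpy [ 3.1415e+00 -1.0000e-04  1.6625e+00] F [ 0.4 -0.4 -0.1] w 0.0377 gf 0.0
[[291.2, 211.1], [322.0, 249.3], [312.7, 255.5], [358.2, 239.7], [267.8, 215.7]]
282 205
[[108 100  95  92  91  94 106 135 151 145 132 126 129 136 141 141 144 163
  176]
 [116 106  99  96  94  92  93 102 109 111 106 110 122 130 134 133 132 156
  175]
 [124 112 105 100  97  94  93  94  95  98 100 103 110 116 117 109 109 145
  173]
 [133 121 111 104  98  96  94  94  97  99 100 100 100 101 100  97 103 143
  172]
 [141 131 119 109 101  98  97  95  94  94  94  95  97  98  97  97 104 138
  167]
 [144 136 122 110 103 100  97  85  71  66  68  77  90  96  97  95 102 135
  165]
 [125 115 104  99 101 101  97  81  61  54  59  69  84  94  98  96 101 134
  165]
 [104 101  97  96  97 100 100  95  86  81  82  86  91  95  97  96 102 134
  165]
 [ 98  99 101  99  97  98  99 101 100  99  99  98  97  95  94  94 101 135
  166]
 [ 96  98 100 102 100  99  98  99  99  99 100  99  98  95  93  91  97 131
  164]
 [ 95  96  96  99 100  99  98  97  98  99  98  98  99  98  96  92  95 123
  1
[... 528 characters left out ...]
 102  96  96  98  98  97  97  98 100 100  96
   92]
 [118 140 152 154 141 129 137 125 101  95  97  99  99 100  97  92  89  77
   62]
 [148 173 166 151 136 136 156 139 104  97 100  98  94  90  77  59  53  51
   48]
 [139 173 175 159 146 152 158 133 102  93  92  81  62  54  52  47  45  45
   46]
 [106 125 141 151 154 143 120 100  80  63  56  52  46  43  45  47  46  46
   46]
 [ 97 101 103 104 105  91  66  55  51  47  45  46  46  46  46  47  46  46
   45]
 [ 96  94  83  65  56  51  46  44  46  47  48  48  48  46  45  45  45  44
   45]
 [ 72  60  55  48  46  45  46  47  46  46  47  46  45  44  44  45  45  45
   46]
 [ 51  46  46  45  46  45  47  48  46  44  43  43  46  45  43  45  46  46
   46]]
```

>>> {"api": "arm_command", "payload": {
  "plan": [
    {"grip":1,"spin":0,"slide":[0,0,0]},
    {"grip":1,"spin":0,"slide":[0,0,0]},
    {"grip":1,"spin":0,"slide":[0,0,0]},
    {"grip":1,"spin":0,"slide":[0,0,0]},
    {"grip":1,"spin":0,"slide":[0,0,-0.02]},
    {"grip":1,"spin":0,"slide":[0,0,-0.06]},
    {"grip":1,"spin":0,"slide":[0,0,-0.09]},
    {"grip":1,"spin":0,"slide":[0,0,-0.06]},
    {"grip":1,"spin":0,"slide":[0,0,0]}
  ]
}}

```text
time: 23.9
tool_pos: [0.5064, -0.0007, 0.1612]
ee_rot: [3.136, 0.001, 1.663]
wrist_force: [-0.3, -0.3, -3.8]
width: 0.0158
finger_force: 30.0
```

```bash
python3 - <<'E'
from h import *
goto([.4507,-.2774,.16],.0895+np.pi/2)
E
```

```text
t 23.9 tcp [ 0.5064 -0.0007  0.1612] rpy [3.1360e+00 1.1000e-03 1.6625e+00] F [-0.3 -0.3 -3.8] w 0.0158 gf 30.0
spin 0.026 slide [-0.5413 -0.1605  0.0022] rows 4.9
```

>>> {"api": "arm_command", "payload": {
  "plan": [
    {"grip":1,"spin":0.026,"slide":[-0.05,-0.015,0]},
    {"grip":1,"spin":0,"slide":[-0.09,-0.0267,0]},
    {"grip":1,"spin":0,"slide":[-0.09,-0.0267,0]},
    {"grip":1,"spin":0,"slide":[-0.09,-0.0267,0]},
    {"grip":1,"spin":0,"slide":[-0.09,-0.0267,0]},
    {"grip":1,"spin":0,"slide":[-0.09,-0.0267,0]},
    {"grip":1,"spin":0,"slide":[-0.041,-0.012,0]},
    {"grip":1,"spin":0,"slide":[0,0,0.02]},
    {"grip":1,"spin":0,"slide":[0,0,0]},
    {"grip":1,"spin":0,"slide":[0,0,0]}
  ]
}}

```text
time: 25.15
tool_pos: [0.4495, -0.2756, 0.1479]
ee_rot: [-3.141, -0.001, 1.662]
wrist_force: [-0.2, -0.1, -3.1]
width: 0.016
finger_force: 30.0
```

```bash
python3 - <<'E'
from h import *
from bench import snapshot
import cv2
goto([.4507,-.2774,.1175],.0895+np.pi/2)
from bench import sensors
T=sensors.get_obs()["tool_pos"]; yw=sensors.get_obs()["ee_rot"][2]-np.pi/2
M=R.from_euler("z",yw).as_matrix()
loc=[(0,.112,.014),(-.035,-.112,.014),(-.07,-.124,.014),(.07,-.124,.014),(-.07,.124,.014)]
for n in C:
  s=snapshot(n)[:,:,::-1]; cv2.imwrite(f"pics/{n}7.png",s)
  P=proj(n,[np.r_[T[:2],T[2]-.0435]+M@np.array(q) for q in loc]); print(n,P.round(1).tolist())
  g=cv2.GaussianBlur(cv2.cvtColor(s,6),(0,0),.6).astype(float)
  for k in (0,1):
    u,v=P[k].round().astype(int); r=6; w=np.clip(np.median(g[v-r:v+r+1,u-r:u+r+1])-12-g[v-r:v+r+1,u-r:u+r+1],0,None) if n=="scene" else np.abs(g[v-r:v+r+1,u-r:u+r+1]-np.median(g[v-r:v+r+1,u-r:u+r+1]))
    yy,xx=np.mgrid[v-r:v+r+1,u-r:u+r+1]; print("blob",(w*xx).sum()/w.sum(),(w*yy).sum()/w.sum(),w.sum()); print(g[v-r:v+r+1,u-r:u+r+1].astype(int)) if n=="scene" else 0
E
```

```text
t 25.15 tcp [ 0.4495 -0.2756  0.1479] rpy [-3.1411e+00 -1.3000e-03  1.6622e+00] F [-0.2 -0.1 -3.1] w 0.016 gf 30.0
spin 0.022 slide [-0.004   0.0021  0.0608] rows 0.5
scene [[315.4, 225.9], [359.3, 277.6], [348.3, 286.3], [403.9, 264.3], [286.9, 231.9]]
blob 315.25132275132273 225.73015873015873 378.0
[[159 159 156 153 151 148 149 162 175 179 163 188 186]
 [149 159 158 155 152 153 150 149 157 168 167 176 154]
 [128 149 158 159 156 155 150 135 123 116 104 106 107]
 [110 128 147 152 141 126 113 105 102 100  96  97 100]
 [105 106 113 109  98  91  90  95  99  99 100 101  99]
 [103 102 104  93  73  54  51  57  70  82  96 101 101]
 [104 104 102  89  64  49  48  51  60  76  93  99 101]
 [101 103 102 100  91  81  76  75  79  89  95  97 101]
 [ 99 101 102 104 103 103 102 100  98  96  96  96  98]
 [100  98  98  99 101 103 102 102 102 101  97  96  95]
 [104 101  98  96  97  98 101 100 101 102 100  98  95]
 [105 104 103  99  97  98  99  99 102 103 102 100  98]
 [101 102 105 103  98  98  97  99 101 104 103 101 101]]
blob 360.48986486486484 281.1503378378378 1776.0
[[100 100 100  98  96  96  98  9
[... 164 characters left out ...]
94  94  97 101 107 110]
 [ 99  96  91  83  73  63  61  65  77  89  97 100 105]
 [102  98  85  62  46  47  53  56  58  68  84  95 101]
 [103 102  87  62  44  44  51  56  56  62  83  96  98]
 [ 99 103 100  89  69  55  55  60  68  78  92  93  80]
 [ 96 101 104 102  99  94  91  92  94  94  83  62  48]
 [ 96  98 100 103 104 101  92  80  71  60  52  46  44]
 [ 99  97  95  97  97  85  64  49  43  42  44  45  46]
 [100  94  77  63  55  51  48  45  43  41  41  43  44]
 [ 80  64  51  44  44  46  49  48  43  38  36  45  50]]
top [[390.1, 243.5], [465.5, 247.4], [471.2, 258.6], [464.3, 212.4], [389.1, 267.3]]
blob 387.5932330827068 244.1421052631579 1330.0
blob 466.0106082036775 247.1817538896747 1414.0
```

>>> {"api": "arm_command", "payload": {
  "plan": [
    {"grip":1,"spin":0.022,"slide":[-0.0035,0.002,0.03]},
    {"grip":1,"spin":0,"slide":[0,0,0.03]},
    {"grip":1,"spin":0,"slide":[0,0,0.01]},
    {"grip":1,"spin":0,"slide":[0,0,0.01]},
    {"grip":1,"spin":0,"slide":[0,0,0]}
  ]
}}

```text
time: 25.88
tool_pos: [0.4503, -0.2787, 0.1081]
ee_rot: [-3.141, -0.001, 1.658]
wrist_force: [0.7, 0.6, -3.0]
width: 0.0157
finger_force: 30.0
```

>>> {"api": "arm_command", "payload": {
  "plan": [
    {"grip":1,"spin":0,"slide":[0,0,0.006]},
    {"grip":1,"spin":0,"slide":[0,0,0.006]},
    {"grip":1,"spin":0,"slide":[0,0,0]}
  ]
}}

```text
time: 26.25
tool_pos: [0.4503, -0.2787, 0.1022]
ee_rot: [-3.141, -0.0, 1.658]
wrist_force: [-0.4, -0.1, -3.4]
width: 0.0154
finger_force: 30.0
```

>>> {"api": "arm_command", "payload": {
  "plan": [
    {"grip":1,"spin":0,"slide":[0,0,0.005]},
    {"grip":1,"spin":0,"slide":[0,0,0.004]},
    {"grip":1,"spin":0,"slide":[0,0,0]}
  ]
}}

```text
time: 26.62
tool_pos: [0.4503, -0.2787, 0.0977]
ee_rot: [-3.141, -0.0, 1.658]
wrist_force: [0.0, 0.8, -3.6]
width: 0.016
finger_force: 30.0
```

>>> {"api": "arm_command", "payload": {
  "plan": [
    {"grip":1,"spin":0,"slide":[0,0,0.003]},
    {"grip":1,"spin":0,"slide":[0,0,0.003]},
    {"grip":1,"spin":0,"slide":[0,0,0]}
  ]
}}

```text
time: 27.0
tool_pos: [0.4506, -0.2788, 0.0966]
ee_rot: [3.141, 0.001, 1.658]
wrist_force: [-3.8, 2.2, 5.8]
width: 0.0155
finger_force: 30.0
```

>>> {"api": "arm_command", "payload": {
  "plan": [
    {"grip":0.2,"spin":0,"slide":[0,0,0]},
    {"grip":0.2,"spin":0,"slide":[0,0,0]},
    {"grip":0.2,"spin":0,"slide":[0,0,0]},
    {"grip":0.2,"spin":0,"slide":[0,0,-0.04]},
    {"grip":0.2,"spin":0,"slide":[0,0,-0.08]},
    {"grip":0.2,"spin":0,"slide":[0,0,-0.1]},
    {"grip":0.2,"spin":0,"slide":[0.1,0,0]},
    {"grip":0.2,"spin":0,"slide":[0.1,0,0]},
    {"grip":0.2,"spin":0,"slide":[0.1,0,0]},
    {"grip":0.2,"spin":0,"slide":[0,0,0]}
  ]
}}

```text
time: 28.25
tool_pos: [0.4372, -0.1269, 0.2052]
ee_rot: [3.141, -0.0, 1.663]
wrist_force: [0.2, 0.6, 0.2]
width: 0.0378
finger_force: 0.0
```

```bash
python3 - <<'E'
from h import *
from bench import snapshot
import cv2
state()
for n in C: cv2.imwrite(f"pics/{n}8.png",snapshot(n)[:,:,::-1])
s=cv2.imread("pics/scene8.png"); t=cv2.imread("pics/top8.png")
a=cv2.resize(s[225:335,275:415],(560,440),interpolation=2); 
b=cv2.resize(s[120:270,200:420],(240,160)); c=cv2.resize(t[140:280,180:480],(240,112))
im=np.zeros((440,800,3),np.uint8); im[:,:560]=a; im[:160,560:]=b; im[170:282,560:]=c
cv2.imwrite("pics/c9.png",im)
E
```

```text
t 28.25 tcp [ 0.4372 -0.1269  0.2052] rpy [ 3.1405e+00 -2.0000e-04  1.6629e+00] F [0.2 0.6 0.2] w 0.0378 gf 0.0
```

View pics/c9.png

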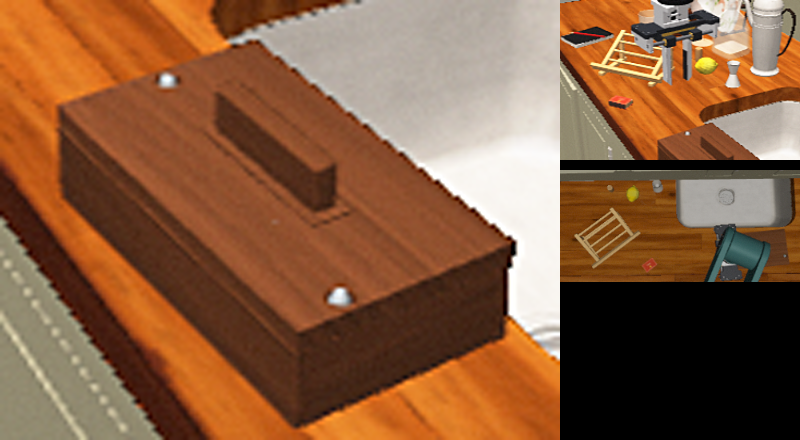

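The lid sits flush on the case, with both pin tips showing through their holes. The bystanders are where they were, and the gripper is touching nothing.

```bash
python3 -c "
from bench import ticket
print(ticket.close_job())"
```

```text
the job is handed in; nothing more can be done
None
```

The muddler is pressed home in the case and the lid is seated flush on both pins, the right way round; I handed the job in at about 28 s of the 61 s allowed, with the other things left where they stood.

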